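Clear the worn crayon from a banding gauge and set its arm for the next bowls

ROBOT

A 6-joint arm with a two-finger parallel gripper is mounted at the origin on a cart in front of the work surface, level with it; the furniture and walls round the work are solid. World frame = base frame: x ahead of the robot, y to its left, z up, the work surface at z = 0. Lengths are in m, angles in rad, forces in N, time in s.
With the tool pointing down it reaches from about 0.25 to 0.775 m from the base axis. Payload 4 kg.
Tool frame: the origin (TCP) lies midway between the tips of the shut fingers; the grasp point (between the pads) lies 19 mm behind it (robot.tcp_to_grasp is the z of the grasp point in the tool frame, in m); z points along the fingers, y is the line along which they close (so a half turn about z gives the same grasp; the last joint's range is limited). The gripper opens to 94 mm and grips with 3 to 60 N. Pads are 16 mm wide; open, the fingers measure 119 mm over their backs; the gripper's body (75 mm by 177 mm) begins 78 mm behind the grasp point.
Start: joints at [1.173, 0.087, 1.371, -0, 1.684, -0.103], TCP at [0.16, 0.526, 0.206] pointing down, gripper open.
Joint ranges: [-3.1, 3.1], [-0.76, 2.03], [0.27, 2.55], [-1.08, 4.22], [0.17, 2.65], [-2.57, 2.57]. Speed limits (rad/s): [2.79, 2.79, 3.14, 3.14, 3.14, 3.14].

INTERFACE

Orientations are given as [roll, pitch, yaw] about the fixed x, y, z axes, in that order (R = Rz(yaw) Ry(pitch) Rx(roll)).
In Python, from bench import robot gives the robot as it stands. The module is installed in compiled form; this text tells all that it offers.
- The arm moves only by the tool move_arm, never from a script. Its argument "motion" is one flat list of numbers, 7 for each row, row after row: the turn, a rotation vector about the tool's x, y, z in units of 45 degrees (1.0 is 45 degrees), then the shift along the tool's x, y, z in units of 100 mm (1.0 is 100 mm), then the opening, from 0 (shut) to 1 (fully open). A call has 1 to 12 rows; each row shifts and turns the commanded pose from where the row before left it, along the tool's axes as they then stand; what a row does not reach is not made up. A row lasts 1/12 s, in which the tool goes at most 41.7 mm and 7.16 degrees, less where a joint would pass 70% of its speed; a pose out of reach is approached as far as the arm can. A call with a number of a shift or a turn outside -1 to 1 is refused whole. A call with a gripper value outside its range is refused whole. The fingers move at their own pace and stop on an object; the grip force is fixed at half the most. Time passes only in rows, so rows that do not move let the fingers close. It gives the time, the measured TCP pose, the force, the opening and the grip force at its end, in the units of the state.
- robot.get_obs(): the state, without advancing time (a new reading comes with each control period).
- robot.snapshot(name): name is "scene" or "top" or "wrist"; returns the picture (384x512x3 uint8, red, green, blue); there is no depth.
- robot.get_calibration(name): a dict with "fx", "fy", "cx", "cy" (pixels), "R" (3x3) and "t" (3): a world point X has camera coordinates R X + t. Camera axes: x right, y down, z forward; pixel columns grow to the right and rows downward; lengths in m; the calibration is good to about 2 mm. A picture is of the moment at which its call begins: read the wrist's pose just before it. get_calibration takes no time and is no camera call; for the wrist camera it gives the pose at the moment of the call.
- robot.close_job(): hands the job in; it is judged then, once.
The state is a dict: "time": time; "joint_positions": joint angles; "qvel": joint speeds; "joint_torque": joint torques, N m; "tool_pos": TCP position; "ee_rot": TCP orientation; "wrist_force": force on the tool from outside, world axes, zero at the start; "wrist_torque": the same for the moment, N m; "width": finger opening in m; "finger_force": force on a finger pad.
Only numpy, scipy, OpenCV 4.12 (cv2) and the standard library are available. Lean on these libraries where they do the work, as an engineer would, in place of code of your own. Each camera call takes 0.05 s, during which the arm holds its last target. There are 200 camera calls.

TASK

Change the banding gauge over for the next size of bowl: first, while its arm is still locked short over the dish, push the ejector slide all the way so that the worn crayon stub drops out of the holder into the dish. Then squeeze the lock button on the side of the grip, draw the telescoping arm out until its index line stands on the 100 mm mark, the last of the three long marks of the scale, and finish holding the grip there with the button still squeezed, so that I can tighten the clamp screw. Leave the bowl, the dish and the other things where they stand.

Things in the scene. Friction and masses are not known exactly. Their poses are not given: they have to be found in the camera images.
- gauge: Banding gauge, a fixed stand: grey foot 130 x 110 x 14 mm, post, and on top a level aluminium sleeve 30 mm wide (z 103 to 127 mm, x -75 to +90 mm) with a slot and a scale along its top. Origin: on the table under the post. x = the way the arm extends, z up. A brass clamp thumbscrew stands out to 29 mm on the -y side at x 70 mm, z 115 mm; the robot leaves it alone.
- gauge_arm (a joint): How far the telescoping arm is out (m) = the scale reading at its index line; grows along the gauge's +x, travel 0 to 0.120; starts at about 0.014, locked: a tooth in a rack of 8 mm pitch (play about 1 mm) holds it firmly both ways; with the button squeezed the arm slides with 2 to 3 N of friction and no return spring, straight and level.
- lock_button (a joint): How far the lock button is pressed into the grip (m): 0 out and locked, 0.005 flush with the grip's side (end stop 0.0055). Spring, 7 N at first, 9 N flush; the arm is free from 0.0035 on. A pinch of 20 to 30 N across the grip block presses it flush.
- ejector (a joint): Travel of the ejector slide (m): 0 sprung back, 0.038 fully forward (end stop), along the gauge's +x. Spring, 1.5 N at first, 5.3 N at the end; it returns by itself. The stub leaves the holder only in the last part of the travel.
- grip (a point): Centre of the grip block on the arm: grey block 50 mm long (along the gauge's x) by 26 mm wide (y) by 26 mm high, z 102 to 128 mm. Moves with the arm. Pinch it from above, closing along the gauge's y, so that one finger presses the button.
- button_face (a point): Centre of the black lock button's face on the block's -y side, 24 x 16 mm, standing out 5 mm (face 18 mm from the block's middle line). Pressed towards the gauge's +y.
- ejector_knob (a point): Centre of the rear face of the ejector's thumb knob, a black block 12 mm (x) x 16 mm (y) x 14 mm high, z 130.5 to 144.5 mm, on top of the crayon holder. Push it along the gauge's +x from behind; above the grip block and holder (flat top at z 128 mm) the space is free.
- holder_mouth (a point): Middle of the open end of the crayon holder (aluminium, 22 mm wide, 52 mm long, z 102 to 128 mm, in front of the grip block), 77 mm in +x from point grip; moves with the arm.
- index_line (a point): The index line: white, across the middle of a black plate (12 mm long) on the arm's rear end, seen in the slot of the sleeve (z 127 mm); it starts just past the 0 mark.
- target_mark (a point): Middle of the 100 mm mark on the sleeve's top (z 127 mm), fixed on the gauge at x 40 mm. Scale: short marks every 10 mm, long full-width ones at 0 (x -60 mm, near the closed end), 50 and 100 mm.
- stub: Worn brown-red crayon stub, 11 mm thick, 44 mm long, origin in its middle, x along it. Lies loose in the holder's bore and sticks out about 13 mm.
- dish: Loose light glazed bowl, 144 mm across, 54 mm high, under the end of the parked arm; origin under its middle. The stub has to end in it.
- wheel: Fixed banding wheel, head 170 mm across, top at z 60 mm, beyond the dish; origin on the table under its axis.
- bowl: Loose unfired bowl upside down on the wheel, 153 mm across, 86 mm high (top at z 146 mm); origin at the middle of its rim plane. Not to be touched.
- crayon_box: Bystander: loose open cardboard tray with four whole crayons, 64 x 104 x 16 mm, origin under its middle.
- jar: Bystander: loose glaze jar, 52 mm across, 68 mm high, origin under its middle.
- tape: Bystander: loose roll of masking tape lying flat, 102 mm across, 24 mm high, origin under its middle.
- rib: Bystander: loose wooden throwing rib lying flat, 64 x 110 x 8 mm, origin under its middle.
There are look-alikes about, which are no part of the job. Leave any brown or pink look-alike of the dish alone.

How it is judged:
By the outcome, as a careful person would: the job done as asked, in the order asked, and still so for the second after the job is handed in, while the arm keeps its last pose, push and grip.
It also fails if it takes over 48 s, if anything falls off the work surface, if the arm or the gripper's body presses on something with over 40 N, if the wrist force passes 120 N, or if a joint passes its speed limit or range.

## Working session

There is one attempt and no reset: what is moved stays moved. The work goes in short steps, Python scripts to look and compute and a tool call to move; the robot and the scene stay as the last step left them, time stands still between calls to the robot, and variables do not carry over. Pictures are saved under pics/ and viewed, at most 10 in all, crops included, and the job is handed in when it is done.

Besides the shell and the picture viewer there is one more tool, called after "Request:" by a JSON object that holds its "name" and its "arguments", one argument or row to a line. move_arm: Moves the arm, as the interface text tells. Shifts and turns lie within -1 to 1; 1 stands for 100 mm of shift or 45 degrees of turn. Its arguments: {"type":"object","properties":{"motion":{"type":"array","items":{"type":"number"}}},"required":["motion"]}

```bash
mkdir -p pics; cat > h.py <<'E'
import numpy as np, cv2
from bench import robot
def snap(cam,name):
    c=robot.get_calibration(cam); im=robot.snapshot(cam)
    cv2.imwrite(f'pics/{name}.png',cv2.cvtColor(im,cv2.COLOR_RGB2BGR)); return im,c
def plane(c,u,v,z):
    R=np.array(c['R']);t=np.array(c['t']);o=-R.T@t
    d=R.T@np.array([(u-c['cx'])/c['fx'],(v-c['cy'])/c['fy'],1]); return o+d*(z-o[2])/d[2]
def proj(c,X):
    p=np.array(c['R'])@np.array(X)+np.array(c['t']); return np.array([c['fx']*p[0]/p[2]+c['cx'],c['fy']*p[1]/p[2]+c['cy']])
E
python3 - <<'E'
from h import *
import json
a,c=snap('top','top');b,d=snap('scene','scene')
for k in (c,d): print({i:np.round(v,3).tolist() for i,v in k.items()})
o=robot.get_obs();print(o['time'],o['tool_pos'],o['ee_rot'],o['width'],robot.tcp_to_grasp)
E
```

```text
{'fx': 364.797, 'fy': 364.797, 'cx': 260.05, 'cy': 197.3, 'R': [[0.037, -0.999, -0.002], [-0.979, -0.035, -0.201], [0.201, 0.009, -0.98]], 't': [0.011, 0.597, 1.062]}
{'fx': 488.62, 'fy': 488.62, 'cx': 264.377, 'cy': 186.503, 'R': [[0.798, -0.603, -0.009], [-0.464, -0.605, -0.647], [0.385, 0.521, -0.762]], 't': [-0.44, 0.368, 1.11]}
0.1 [0.15962245 0.52582601 0.20441641] [-3.13960639e+00 -2.04621524e-04  2.84676210e+00] 0.09396068123460394 -0.0188
```

View pics/top.png

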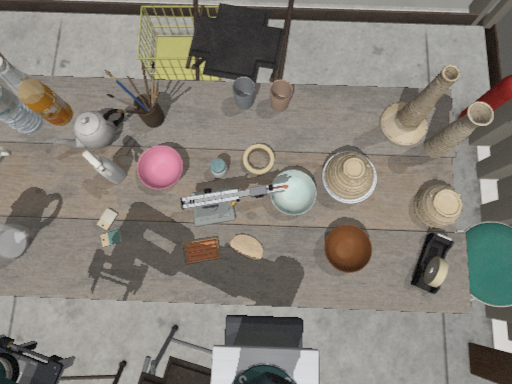

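View pics/scene.png

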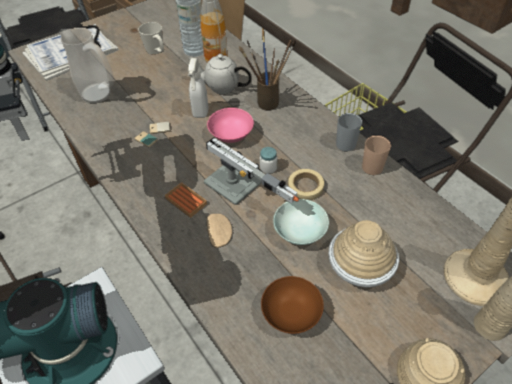

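Both views show the gauge: in top it runs from about (183,203) to (285,186), with the light dish at (293,192). In scene it runs from (210,145) to (305,203). The look-alikes are the pink bowl at top (160,167), the brown bowl at (348,248) and the bowl on the wheel at (350,177). The dish is the pale one under the crayon tip. I'll check that choice in one close crop.

```bash
python3 - <<'E'
import cv2,numpy as np
a=cv2.imread('pics/top.png')[165:235,170:330];b=cv2.imread('pics/scene.png')[130:240,195:335]
A=cv2.resize(a,None,fx=5,fy=5,interpolation=cv2.INTER_CUBIC)[:, :]
B=cv2.resize(b,None,fx=5,fy=5,interpolation=cv2.INTER_CUBIC)
cv2.imwrite('pics/ca.png',A);cv2.imwrite('pics/cb.png',B);print(A.shape,B.shape)
E
```

```text
(350, 800, 3) (550, 700, 3)
```

View pics/ca.png

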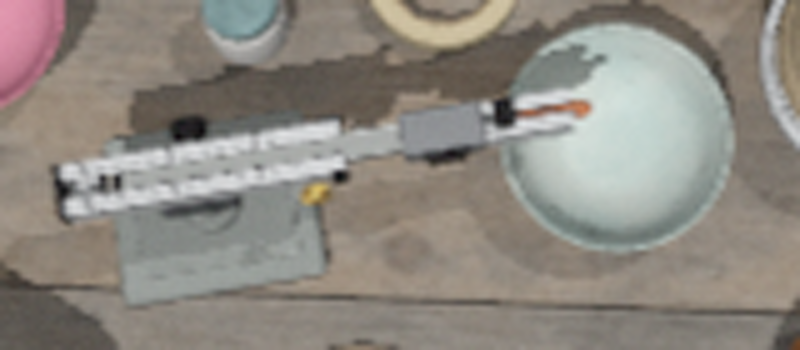

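View pics/cb.png

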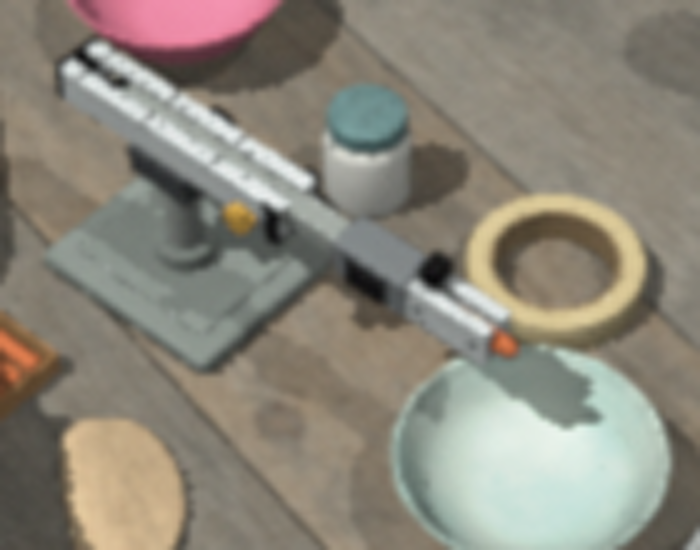

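The top crop shows the grey grip block at crop (443,130), the button below it at (447,156) and the ejector knob at (505,110). The stub tip is at (580,107) over the pale dish, the index plate at (110,183) and the brass screw at (316,193). The scene crop agrees, so the extending direction is to the right and slightly up in top. Next I'll measure.

```bash
python3 - <<'E'
from h import *
c=robot.get_calibration('top');d=robot.get_calibration('scene')
T=lambda x,y,z:plane(c,170+(x-2)/5,165+(y-2)/5,z)
S=lambda x,y,z:plane(d,195+(x-2)/5,130+(y-2)/5,z)
P=lambda n,v:print(n,np.round(v,4))
# top: grip top corners, sleeve corners
for n,f,q,z in [('gripT',T,[(400,111),(480,103),(487,146),(407,155)],.128),('gripS',S,[(374,218),(428,254),(408,282),(342,242)],.128),
 ('sleeveT',T,[(63,171),(340,122),(345,162),(68,218)],.127),('sleeveS',S,[(95,42),(315,185),(290,208),(65,65)],.127),
 ('knobT',T,[(493,99),(513,96),(516,120),(497,124)],.1445),('knobS',S,[(435,252),(455,265),(440,283),(420,270)],.1445),
 ('idxT',T,[(110,183)],.127),('tip',T,[(588,107)],.115),('tipS',S,[(515,345)],.115),('footT',T,[(118,225),(125,305),(325,275)],.014),('dishT',T,[(617,137)],.054),('dishS',S,[(531,463)],.054),('screwT',T,[(316,193)],.115)]:
    p=np.array([f(*k,z) for k in q]);P(n,p.mean(0))
    if len(q)==4:
        e=(p[1]+p[2]-p[0]-p[3])/2;P(' len,ang,wid',(np.linalg.norm(e),np.degrees(np.arctan2(e[1],e[0])),np.linalg.norm((p[0]+p[1]-p[2]-p[3])/2)))
    for k in ([] if n!='footT' else p):P('  ',k)
# colour mask line fit on grip gray
E
```

```text
gripT [0.6027 0.0381 0.128 ]
 len,ang,wid [ 4.67000e-02 -8.17128e+01  2.62000e-02]
gripS [0.6063 0.0367 0.128 ]
 len,ang,wid [ 4.05000e-02 -7.76435e+01  2.24000e-02]
sleeveT [0.5746 0.1754 0.127 ]
 len,ang,wid [ 1.62400e-01 -7.69278e+01  2.59000e-02]
sleeveS [0.5763 0.1751 0.127 ]
 len,ang,wid [ 1.66000e-01 -7.80409e+01  2.23000e-02]
knobT [0.6114 0.0032 0.1445]
 len,ang,wid [ 1.14000e-02 -7.74965e+01  1.45000e-02]
knobS [6.097e-01 1.000e-04 1.445e-01]
 len,ang,wid [ 1.32000e-02 -7.85246e+01  1.43000e-02]
idxT [0.5639 0.2294 0.127 ]
tip [ 0.6218 -0.0463  0.115 ]
tipS [ 0.6248 -0.0449  0.115 ]
footT [0.5319 0.1976 0.014 ]
   [0.558  0.2448 0.014 ]
   [0.507  0.2366 0.014 ]
   [0.5307 0.1113 0.014 ]
dishT [ 0.618  -0.0687  0.054 ]
dishS [ 0.6148 -0.0742  0.054 ]
screwT [0.5646 0.1112 0.115 ]
```

Both views give the extension direction at about -78° in world, the grip at about (0.605, 0.037) and the knob at about (0.610, 0.002). Spacing, sizes and heights are consistent with the description. I'll move to above and behind the grip with the fingers shutting.

Request:
{"name": "move_arm", "arguments": {
  "motion": [0, 0, 0, -0.288, -0.183, -0.022, 0, 0, 0, 0, -0.288, -0.183, -0.022, 0, 0, 0, 0, -0.288, -0.183, -0.022, 0, 0, 0, 0, -0.288, -0.183, -0.022, 0, 0, 0, 0, -0.288, -0.183, -0.022, 0, 0, 0, 0, -0.288, -0.183, -0.022, 0, 0, 0, 0, -0.288, -0.183, -0.022, 0, 0, 0, 0, -0.288, -0.183, -0.022, 0, 0, 0, 0, -0.288, -0.183, -0.022, 0]
}}

```text
time: 0.85
tool_pos: [0.3605, 0.2918, 0.225]
ee_rot: [-3.141, -0.0, 2.847]
wrist_force: [0.6, 0.4, -0.2]
width: 0.0371
finger_force: 0.0
```

Request:
{"name": "move_arm", "arguments": {
  "motion": [0, 0, 0, -0.288, -0.183, -0.022, 0, 0, 0, 0, -0.288, -0.183, -0.022, 0, 0, 0, 0, -0.288, -0.183, -0.022, 0, 0, 0, 0, -0.288, -0.183, -0.022, 0, 0, 0, 0, -0.288, -0.183, -0.022, 0, 0, 0, 0, -0.288, -0.183, -0.022, 0, 0, 0, 0, -0.288, -0.183, -0.022, 0, 0, 0, 0, -0.288, -0.183, -0.022, 0, 0, 0, 0, -0.288, -0.183, -0.022, 0]
}}

```text
time: 1.6
tool_pos: [0.5607, 0.059, 0.2445]
ee_rot: [-3.141, -0.001, 2.847]
wrist_force: [-0.3, -0.3, 1.0]
width: 0.0004
finger_force: 0.0
```

Request:
{"name": "move_arm", "arguments": {
  "motion": [0, 0, 0.136, 0, 0, 0, 0, 0, 0, 0.136, 0, 0, 0, 0, 0, 0, 0.136, 0, 0, 0, 0, 0, 0, 0.136, 0, 0, 0, 0, 0, 0, 0.136, 0, 0, 0, 0, 0, 0, 0.136, 0, 0, 0, 0, 0, 0, 0.136, 0, 0, 0, 0, 0, 0, 0.136, 0, 0, 0, 0, 0, 0, 0.136, 0, 0, 0, 0, 0, 0, 0.136, 0, 0, 0, 0, 0, 0, 0, 0, 0, 0, 0, 0, 0, 0, 0, 0, 0, 0]
}}

```text
time: 2.6
tool_pos: [0.5599, 0.0604, 0.2446]
ee_rot: [-3.141, -0.0, 1.781]
wrist_force: [-0.5, 1.3, -0.2]
width: 0.0003
finger_force: 0.0
```

```bash
python3 - <<'E'
from h import *
o=robot.get_obs();print(o['time'],o['tool_pos'],np.degrees(o['ee_rot']),o['width'])
b,d=snap('wrist','w1');print({i:np.round(v,3).tolist() for i,v in d.items()})
E
```

```text
2.6 [0.55994315 0.06044651 0.24456883] [-1.79946931e+02 -1.57467518e-02  1.02062249e+02] 0.0003061548299367996
{'fx': 302.677, 'fy': 302.677, 'cx': 250.298, 'cy': 188.298, 'R': [[0.978, 0.209, -0.0], [0.203, -0.951, 0.234], [0.049, -0.229, -0.972]], 't': [-0.561, -0.089, 0.415]}
```

View pics/w1.png

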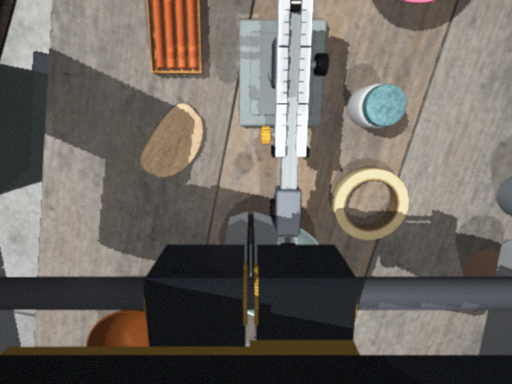

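The wrist view looks back along the gauge. The sleeve runs from about (297,5) to (291,155), the grey grip is at (288,210) with the button on its left, and the index plate is near (295,7). Next I'll measure the axis and the grip here.

```bash
python3 - <<'E'
from h import *
im=cv2.imread('pics/w1.png').astype(int);c=robot.get_calibration('wrist')
g=im.mean(2)
for r in range(30,150,20): 
    row=g[r,265:325]; i=np.where(row>200)[0]+265; 
    m=(i.min()+i.max()+0)/2; print(r,i.min(),i.max(),np.round(plane(c,m,r,.127),4))
cv2.imwrite('pics/w1c.png',cv2.resize(im[150:250,240:330].astype(np.uint8),None,fx=6,fy=6,interpolation=cv2.INTER_CUBIC))
E
```

```text
30 278 311 [0.5696 0.2087 0.127 ]
50 277 310 [0.5728 0.1924 0.127 ]
70 277 309 [0.5765 0.1757 0.127 ]
90 277 308 [0.5802 0.1585 0.127 ]
110 276 307 [0.5837 0.1407 0.127 ]
130 275 306 [0.5872 0.1224 0.127 ]
```

View pics/w1c.png

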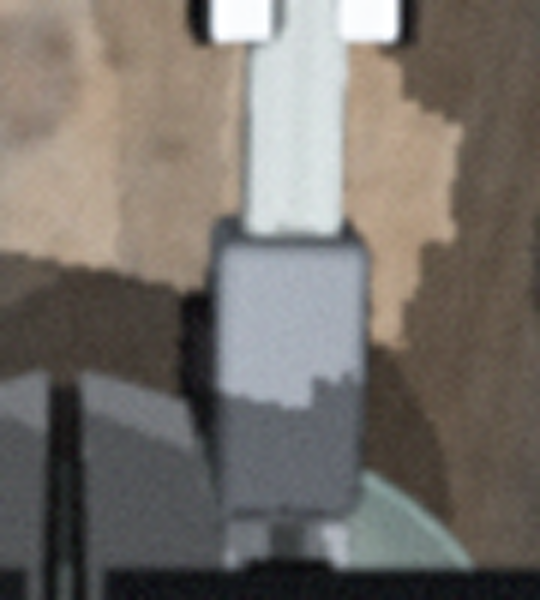

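```bash
python3 - <<'E'
from h import *
c=robot.get_calibration('wrist');o=robot.get_obs()
W=lambda x,y,z:plane(c,240+(x-2.5)/6,150+(y-2.5)/6,z)
p=np.array([W(*k,.128) for k in [(218,243),(368,243),(360,510),(224,510)]]);print(p.round(4),p.mean(0).round(4))
s0=np.array([.5696,.2087]);s1=np.array([.5872,.1224])
g=p.mean(0)[:2]
for a in (g-s0,g-s1):print(np.degrees(np.arctan2(a[1],a[0])))
e=W(208+0,44,.127),W(400,44,.127);print('sleeve end',np.round(e,4),'index/marks:')
im=cv2.imread('pics/w1.png');cv2.imwrite('pics/w1d.png',cv2.resize(im[0:160,262:327],None,fx=5,fy=3.75*1,interpolation=cv2.INTER_CUBIC))
a=np.radians(-78.2);u=np.array([np.cos(a),np.sin(a)]);v=np.array([-u[1],u[0]])
for K in ([.6114,.0032],[.6097,.0001],g,s0,s1,[.5755,.175]): print(np.round([(np.array(K)-g)@u,(np.array(K)-g)@v],4))
print(proj(c,o['tool_pos']))
E
```

```text
[[0.587  0.0615 0.128 ]
 [0.6116 0.0668 0.128 ]
 [0.6221 0.0201 0.128 ]
 [0.5989 0.0151 0.128 ]] [0.6049 0.0409 0.128 ]
-78.1250030665879
-77.75743652595487
sleeve end [[0.5778 0.0937 0.127 ]
 [0.6086 0.1003 0.127 ]] index/marks:
[ 0.0382 -0.0013]
[ 0.0409 -0.0036]
[0. 0.]
[-0.1715 -0.0002]
[-0.0834 -0.0006]
[-0.1373 -0.0013]
[248.95800652 227.4125292 ]
```

Grip, sleeve and knob line up within 2–3 mm, with a direction of about -78.1°. I'll line the shut fingers up over the grip's axis behind the knob and lower them.

Request:
{"name": "move_arm", "arguments": {
  "motion": [0, 0, 0, -0.162, 0.2, 0, 0, 0, 0, 0, -0.162, 0.2, 0, 0, 0, 0, 0, 0, 0, 0.25, 0, 0, 0, 0, 0, 0, 0.25, 0, 0, 0, 0, 0, 0, 0.25, 0, 0, 0, 0, 0, 0, 0.25, 0, 0, 0, 0, 0, 0, 0.05, 0, 0, 0, 0, 0, 0, 0.05, 0, 0, 0, 0, 0, 0, 0, 0]
}}

```text
time: 3.4
tool_pos: [0.6059, 0.037, 0.1349]
ee_rot: [-3.141, -0.0, 1.779]
wrist_force: [-0.5, 0.1, -0.3]
width: 0.0006
finger_force: 0.0
```

```bash
python3 - <<'E'
from h import *
snap('scene','s2');snap('top','t2');snap('wrist','w2')
a=cv2.imread('pics/s2.png')[140:230,220:340];b=cv2.imread('pics/t2.png')[160:230,200:320]
A=cv2.resize(a,None,fx=5,fy=5,interpolation=cv2.INTER_CUBIC)[:300];A=cv2.resize(a,(400,300),interpolation=cv2.INTER_CUBIC);B=cv2.resize(b,(400,233),interpolation=cv2.INTER_CUBIC);B=cv2.copyMakeBorder(B,0,67,0,0,cv2.BORDER_CONSTANT)
w=cv2.imread('pics/w2.png')[100:384,100:400]
cv2.imwrite('pics/c2.png',np.vstack([np.hstack([A,B]),cv2.copyMakeBorder(w,0,0,0,500,cv2.BORDER_CONSTANT)]))
E
```

```text
(no output)
```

View pics/c2.png

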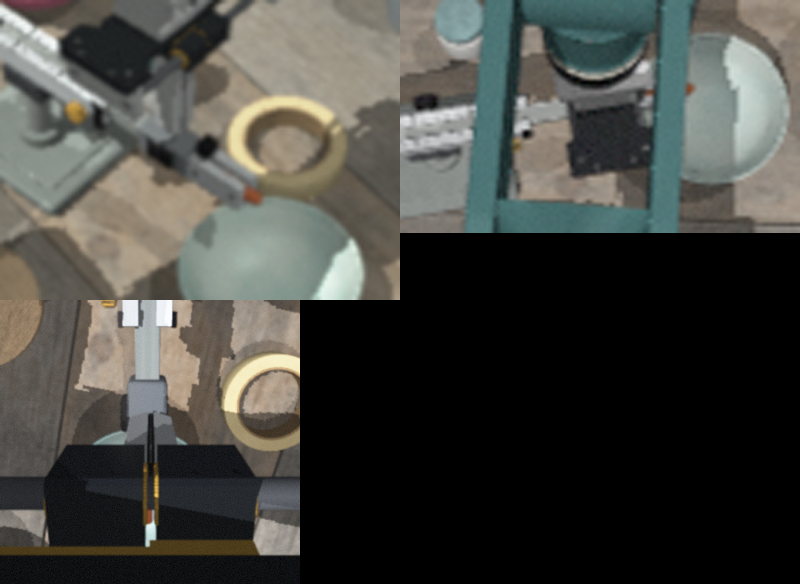

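The scene crop shows the shut fingers standing over the grip, behind the black knob at crop (207,147), with clear space between. I'll push along +x and watch the force.

Request:
{"name": "move_arm", "arguments": {
  "motion": [0, 0, 0, -0.06, 0, 0, 0, 0, 0, 0, -0.06, 0, 0, 0, 0, 0, 0, -0.06, 0, 0, 0, 0, 0, 0, -0.06, 0, 0, 0, 0, 0, 0, -0.06, 0, 0, 0, 0, 0, 0, -0.06, 0, 0, 0, 0, 0, 0, -0.05, 0, 0, 0, 0, 0, 0, -0.05, 0, 0, 0, 0, 0, 0, 0, 0, 0, 0]
}}

```text
time: 4.3
tool_pos: [0.6158, -0.0084, 0.1354]
ee_rot: [3.141, -0.001, 1.778]
wrist_force: [-0.6, 4.3, 2.9]
width: 0.0003
finger_force: 2.1
```

Request:
{"name": "move_arm", "arguments": {
  "motion": [0, 0, 0, -0.05, 0, 0, 0, 0, 0, 0, -0.05, 0, 0, 0, 0, 0, 0, 0, 0, 0, 0]
}}

```text
time: 4.55
tool_pos: [0.6178, -0.0177, 0.1354]
ee_rot: [3.141, -0.001, 1.779]
wrist_force: [-0.8, 5.0, 3.8]
width: 0.0004
finger_force: 2.6
```

Request:
{"name": "move_arm", "arguments": {
  "motion": [0, 0, 0, -0.03, 0, 0, 0, 0, 0, 0, -0.03, 0, 0, 0, 0, 0, 0, 0, 0, 0, 0]
}}

```text
time: 4.8
tool_pos: [0.6181, -0.0192, 0.1353]
ee_rot: [3.141, -0.009, 1.781]
wrist_force: [-2.0, 12.6, 5.9]
width: 0.0006
finger_force: 6.2
```

The end stop is reached: force jumps to 12.6 N and travel stops. I'll hold briefly, back off, rise and open.

Request:
{"name": "move_arm", "arguments": {
  "motion": [0, 0, 0, 0, 0, 0, 0, 0, 0, 0, 0, 0, 0, 0, 0, 0, 0, 0, 0, 0, 0, 0, 0, 0, 0.13, 0, 0, 0, 0, 0, 0, 0.13, 0, 0, 0, 0, 0, 0, 0.13, 0, 0, 0, 0, 0, 0, 0.13, 0, 0, 0, 0, 0, 0, 0.12, 0, 0, 0, 0, 0, 0, 0, 0, -0.3, 0.5, 0, 0, 0, 0, 0, -0.3, 1, 0, 0, 0, 0, 0, -0.1, 1, 0, 0, 0, 0, 0, 0, 1, 0, 0, 0, 0, 0, 0, 1]
}}

```text
invalid input
```

```bash
python3 - <<'E'
from h import *
o=robot.get_obs();print(o['time'],o['tool_pos'],o['width'])
for n,cam in (('s3','scene'),('t3','top'),('w3','wrist')): snap(cam,n)
def f(n,x0,y0,w,h): return cv2.resize(cv2.imread(f'pics/{n}.png')[y0:y0+h,x0:x0+w],(400,300),interpolation=cv2.INTER_CUBIC)
cv2.imwrite('pics/c3.png',np.vstack([np.hstack([f('s3',220,150,120,90),f('t3',240,155,100,75)]),np.hstack([f('w3',232,0,120,90),f('w3',200,140,160,120)])]))
E
```

```text
4.8 [ 0.61806541 -0.01924952  0.13526498] 0.000615324472773744
```

View pics/c3.png

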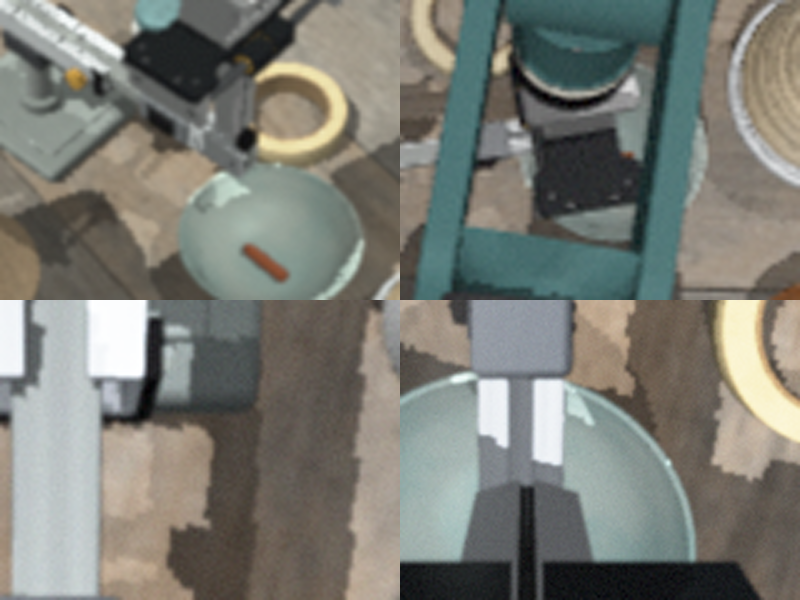

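The stub lies in the pale dish (scene crop (265,262)), with the fingers still at the end stop. The move was refused for its row count, so I'll resend a shorter one to back off, rise and open.

Request:
{"name": "move_arm", "arguments": {
  "motion": [0, 0, 0, 0.13, 0, 0, 0, 0, 0, 0, 0.13, 0, 0, 0, 0, 0, 0, 0.13, 0, 0, 0, 0, 0, 0, 0.13, 0, 0, 0, 0, 0, 0, 0.12, 0, 0, 0, 0, 0, 0, 0, 0, -0.3, 0, 0, 0, 0, 0, 0, -0.3, 1, 0, 0, 0, 0, 0, 0, 1, 0, 0, 0, 0, 0, 0, 1, 0, 0, 0, 0, 0, 0, 1, 0, 0, 0, 0, 0, 0, 1]
}}

```text
time: 5.87
tool_pos: [0.6046, 0.0389, 0.193]
ee_rot: [-3.138, -0.0, 1.778]
wrist_force: [0.0, -0.0, 0.1]
width: 0.0309
finger_force: 0.0
```

```bash
python3 - <<'E'
from h import *
o=robot.get_obs();print(o['time'],o['tool_pos'],o['width'])
w,c=snap('wrist','w4')
g=w.astype(float).mean(2)
for r in range(60,215,12): print(r,g[r,225:290:3].astype(int))
for K in ([.6049,.0400,.128],[.5715,.1949,.127]): print(proj(c,K))
E
```

```text
5.8667 [0.60464608 0.03885612 0.1930195 ] 0.030906166335095693
60 [167 162 218 168 167 163 123  92 182 181 188 169 165 162 163 149  69  74
  76  78  78  71]
72 [168 169 234 242 237 215 159 129 181 180 186 212 222 237 242 177  76  74
  74  76  76  73]
84 [186 164 227 244 240 239 190 175 183 177 186 241 241 240 241 199 189 188
 179 133 102  77]
96 [128 184 220 249 238 238 201 105 181 176 186 242 241 239 250 188 186 185
 186 124 105 106]
108 [133 154 201 252 243 239 202 177 181 180 184 244 242 241 254 183 168 173
 180 171 153 136]
120 [148  80 132 245 238 239 210  93 183 178 184 244 242 241 253  92  96 173
 170 177 167  93]
132 [143 143 146 143 138 158 210 197 179 181 186 183 158 169 166 169 161 158
  87  87  91  96]
144 [163 163 150 154 143 161 217 224 220 210 190 186 157 158 161 165 163 158
 158 164  91  90]
156 [162 159 145 143 135 141 218 223 220 220 220 184 158 174 171 168 170 165
 167 170 164 164]
168 [166 169 139 149  94  89 163 175 182 158 168 173  60  80 162 161 162 164
 168 162 158 167]
180 [166 155 135 115 172 177 181 180 178 178 182 177 179 128 161 170 162 157
 155 164 156  97]
192 [ 80  81  54  76 167 180 177 181 181 178 180 182 181 128 127 132 138 153
 167 166 101  90]
204 [ 77  72  46  65 168 180 181 184 180 179 185 181 181 123  53  59  59  66
  64  59  66  84]
[250.11558429 198.26237943]
[249.05428395 -15.01432528]
```

The grip is centred in the wrist image at column 250, as predicted. I'll open fully, then descend 97 mm.

Request:
{"name": "move_arm", "arguments": {
  "motion": [0, 0, 0, 0, 0, 0, 1, 0, 0, 0, 0, 0, 0, 1, 0, 0, 0, 0, 0, 0, 1, 0, 0, 0, 0, 0, 0, 1, 0, 0, 0, 0, 0, 0.2, 1, 0, 0, 0, 0, 0, 0.2, 1, 0, 0, 0, 0, 0, 0.2, 1, 0, 0, 0, 0, 0, 0.2, 1, 0, 0, 0, 0, 0, 0.17, 1, 0, 0, 0, 0, 0, 0, 1]
}}

```text
time: 6.75
tool_pos: [0.6027, 0.039, 0.0933]
ee_rot: [-3.133, -0.002, 1.779]
wrist_force: [-1.2, 0.7, -0.5]
width: 0.0939
finger_force: 0.0
```

Request:
{"name": "move_arm", "arguments": {
  "motion": [0, 0, 0, 0, 0, 0, 0, 0, 0, 0, 0, 0, 0, 0, 0, 0, 0, 0, 0, 0, 0, 0, 0, 0, 0, 0, 0, 0, 0, 0, 0, 0, 0, 0, 0, 0, 0, 0, 0, 0, 0, 0, 0, 0, 0, 0, 0, 0, 0, 0, 0, 0, 0, 0, 0, 0, 0, 0, 0, 0, 0, 0, 0, 0, 0, 0, 0, 0, 0, 0]
}}

```text
time: 7.58
tool_pos: [0.603, 0.0385, 0.0979]
ee_rot: [-3.135, -0.0, 1.779]
wrist_force: [-8.6, -1.6, 3.4]
width: 0.0307
finger_force: 4.1
```

Request:
{"name": "move_arm", "arguments": {
  "motion": [0, 0, 0, 0, 0, 0, 0, 0, 0, 0, 0, 0, 0, 0, 0, 0, 0, 0, 0, 0, 0, 0, 0, 0, 0, 0, 0, 0]
}}

```text
time: 7.92
tool_pos: [0.6044, 0.0387, 0.0979]
ee_rot: [-3.139, -0.0, 1.779]
wrist_force: [-5.9, -1.1, 2.8]
width: 0.0258
finger_force: 30.0
```

```bash
python3 - <<'E'
from h import *
o=robot.get_obs();print(o['time'],o['tool_pos'],o['width'],o['finger_force'],o['wrist_force'])
w,c=snap('wrist','w5')
im=cv2.imread('pics/w5.png')
g=im.astype(float).mean(2)
# sleeve end edge and columns
cols=[int(proj(c,[.5715,.1949,.127])[0])];print(cols,proj(c,[.6049,.04,.128]),proj(c,[.592,.098,.127]),proj(c,[.580,.16,.127]))
E
```

```text
7.9167 [0.60438306 0.0387227  0.09790388] 0.025786186437301087 29.999296367168427 [-5.89377787 -1.06299008  2.77683692]
[248] [250.05125223 245.75840245] [248.69892166 132.17763263] [250.91412359 -13.53854796]
```

The pinch is good: width 25.8 mm (block width) at 30 N, so the button is flush. Before drawing, I'll read the initial index accurately from the earlier w1 picture by intensity profile.

```bash
python3 - <<'E'
from h import *
im=cv2.imread('pics/w1.png').astype(float).mean(2)
# columns of axis: row30->294.5, row130->290.5
ax=lambda r:294.5-(r-30)*.04
for off in (-13,-10,10,13,0,-3,3):
    print(off,[int(im[r,int(round(ax(r)+off*(1.06-r*.0006)))]) for r in range(0,158)])
print(im[0:22,276:316:2].astype(int))
E
```

```text
-13 [245, 244, 244, 244, 244, 244, 245, 246, 245, 245, 246, 246, 246, 246, 248, 248, 248, 249, 249, 250, 248, 245, 244, 244, 245, 245, 244, 243, 242, 242, 242, 242, 241, 243, 243, 242, 243, 240, 239, 239, 238, 240, 237, 234, 224, 167, 97, 186, 248, 251, 250, 249, 248, 247, 245, 245, 245, 246, 243, 242, 245, 248, 249, 250, 250, 250, 250, 248, 242, 241, 240, 240, 239, 241, 243, 242, 250, 249, 249, 250, 249, 250, 251, 253, 253, 252, 252, 253, 252, 252, 251, 249, 249, 249, 248, 248, 248, 247, 245, 246, 250, 252, 244, 143, 179, 249, 251, 251, 251, 251, 251, 251, 252, 251, 251, 252, 251, 251, 252, 251, 251, 251, 251, 251, 252, 252, 252, 252, 251, 251, 252, 251, 251, 251, 252, 252, 252, 252, 253, 253, 253, 253, 253, 253, 253, 254, 254, 254, 252, 254, 254, 254, 254, 254, 254, 253, 233, 159]
-10 [245, 245, 246, 246, 246, 245, 246, 247, 238, 209, 228, 243, 247, 243, 235, 233, 229, 229, 232, 233, 230, 210, 197, 226, 229, 229, 231, 228, 231, 231, 229, 231, 231, 219, 193, 205, 226, 231, 231, 231, 232, 231, 234, 233, 213, 140, 78, 154, 225, 234, 232, 231, 231, 232, 233, 233, 232, 228, 222, 230, 23
[... 5596 characters left out ...]
 230 247
  200 140]
 [134 207 250 246 241 232 206  96 165 165 164 127 128 220 229 224 229 248
  196 134]
 [134 204 249 246 239 228 208  95 166 174 176 168 166 223 227 226 229 246
  190 138]
 [133 202 250 246 234 231 205  92 167 170 175 182 174 225 229 226 230 246
  189 133]
 [129 202 250 246 232 230 203  97 174 170 171 179 169 229 227 226 229 246
  181 129]
 [132 206 250 246 232 231 201 118 173 171 174 179 168 229 230 225 230 248
  170 121]
 [133 205 250 246 233 229 205 119 176 173 176 178 170 221 229 228 229 248
  171 135]
 [138 204 250 243 230 223 200 123 177 173 173 178 170 221 228 227 230 249
  179 160]
 [146 204 249 236 210 181 175 120 173 168 176 178 169 195 201 218 232 249
  183 176]]
```

```bash
python3 - <<'E'
from h import *
from scipy.optimize import curve_fit
r=np.array([9.6,22.0,34.1,46.1,58.1,69.6,81.1,92.4,103.3,114.2,125.]);m=np.arange(20,121,10.)
f=lambda r,a,b,k:(a+b*r)/(1+k*r)
p,_=curve_fit(f,r,m,p0=[12,.8,0]);print('fit res',np.round(f(r,*p)-m,2),'index',f(np.array([1.9,2.0,2.1]),*p))
R=robot.get_calibration('wrist');Rm=np.array(R['R'])
for n,cs,ce in (('w1',289,291),('w4',250,250),('w5',250,250)):
    g=cv2.imread(f'pics/{n}.png').astype(float).mean(2)
    print(n,'block',g[125:215,ce-4:ce+4].mean(1).astype(int).tolist())
    print('   sleeve',g[95:170,cs-14:cs-10].mean(1).astype(int).tolist())
E
```

```text
fit res [ 0.04  0.02 -0.07 -0.08  0.08 -0.02  0.04  0.09 -0.06 -0.05  0.02] index [13.92205927 14.00106328 14.08007801]
w1 block [209, 198, 195, 196, 196, 200, 205, 206, 207, 207, 207, 207, 209, 214, 213, 214, 215, 215, 214, 214, 212, 207, 201, 206, 208, 211, 209, 209, 209, 212, 216, 216, 218, 217, 217, 217, 217, 217, 217, 218, 218, 219, 217, 217, 218, 218, 219, 218, 218, 218, 219, 219, 218, 219, 218, 219, 218, 219, 218, 219, 219, 218, 208, 177, 125, 99, 130, 154, 169, 174, 173, 173, 173, 173, 174, 174, 174, 173, 174, 173, 173, 174, 174, 174, 174, 174, 174, 168, 153, 147]
   sleeve [207, 206, 208, 208, 211, 217, 217, 207, 160, 176, 214, 217, 217, 218, 217, 218, 219, 223, 223, 224, 223, 225, 226, 228, 228, 230, 230, 231, 233, 233, 234, 236, 238, 238, 239, 239, 240, 241, 242, 244, 245, 244, 244, 243, 242, 243, 243, 244, 244, 243, 243, 241, 234, 224, 230, 237, 238, 238, 239, 239, 234, 207, 147, 133, 138, 143, 144, 145, 147, 148, 153, 152, 151, 151, 148]
w4 block [173, 176, 179, 183, 181, 180, 182, 183, 186, 187, 188, 200, 213, 218, 215, 216, 215, 215, 215, 216, 218, 220, 220, 221, 220, 
[... 853 characters left out ...]
, 182, 182, 181, 182, 181, 181, 182, 182, 180, 183, 182, 181, 181, 181, 183, 182, 182, 181, 182, 184, 181, 182, 181, 182, 182, 182, 182, 181, 182, 181, 182, 181, 183, 182, 181, 182, 182, 184, 196, 215, 224, 225, 222, 210, 200, 196, 180, 131, 89, 90, 113, 135, 153, 165, 172, 179, 182, 182, 177, 163, 149, 145, 145]
   sleeve [204, 205, 206, 207, 206, 207, 207, 208, 208, 207, 209, 209, 210, 211, 211, 210, 211, 212, 212, 212, 213, 212, 213, 213, 212, 213, 214, 214, 215, 215, 215, 215, 217, 218, 217, 216, 216, 203, 146, 105, 105, 134, 172, 179, 179, 180, 178, 179, 179, 178, 177, 179, 179, 179, 178, 179, 179, 179, 179, 178, 179, 179, 178, 179, 178, 177, 178, 177, 177, 179, 178, 177, 177, 179, 178]
```

```bash
python3 - <<'E'
from h import *
c=robot.get_calibration('wrist');R=np.array(c['R']);o=-R.T@np.array(c['t']);t5=np.array(robot.get_obs()['tool_pos'])
u=np.array([.206,-.9785])
for n,t,cs,rs,rb in (('w1',[.55994,.06045,.24457],291,156.8,189.7),('w4',[.60465,.03886,.19302],250,126.6,169.5),('w5',t5,250,132.8,200.5)):
    d=dict(c);d['t']=-R@(o+np.array(t)-t5)
    s=plane(d,cs,rs,.127)[:2];b=plane(d,cs,rb,.127)[:2];print(n,s.round(4),b.round(4),'gap mm',1e3*(b-s)@u)
E
```

```text
w1 [0.5937 0.0971] [0.6017 0.0647] gap mm 33.34537773890655
w4 [0.5927 0.0975] [0.5999 0.0637] gap mm 34.56587066087188
w5 [0.5927 0.0978] [0.5998 0.0642] gap mm 34.39895424839204
```

The gap between sleeve end and grip suggests the arm shifted about 0–1 mm within its play, so the index is now 14–15. I'll draw 84 mm slowly first.

Request:
{"name": "move_arm", "arguments": {
  "motion": [0, 0, 0, -0.05, 0, 0, 0, 0, 0, 0, -0.07, 0, 0, 0, 0, 0, 0, -0.09, 0, 0, 0, 0, 0, 0, -0.09, 0, 0, 0, 0, 0, 0, -0.09, 0, 0, 0, 0, 0, 0, -0.09, 0, 0, 0, 0, 0, 0, -0.09, 0, 0, 0, 0, 0, 0, -0.09, 0, 0, 0, 0, 0, 0, -0.07, 0, 0, 0, 0, 0, 0, -0.06, 0, 0, 0, 0, 0, 0, -0.05, 0, 0, 0, 0, 0, 0, 0, 0, 0, 0]
}}

```text
time: 8.97
tool_pos: [0.6218, -0.0442, 0.0979]
ee_rot: [-3.139, 0.0, 1.778]
wrist_force: [-5.5, -1.9, 2.3]
width: 0.0259
finger_force: 30.0
```

```bash
python3 - <<'E'
from h import *
o=robot.get_obs();print(o['time'],o['tool_pos'],o['width'],o['finger_force'],o['wrist_force'])
print('moved mm',1e3*(np.array(o['tool_pos'])[:2]-[.60438,.03872])@np.array([.206,-.9785]))
snap('scene','s6');snap('top','t6')
def f(n,x0,y0,w,h): return cv2.resize(cv2.imread(f'pics/{n}.png')[y0:y0+h,x0:x0+w],None,fx=8,fy=8,interpolation=cv2.INTER_CUBIC)
A=f('s6',200,135,75,50);B=f('t6',180,175,75,32)
cv2.imwrite('pics/c6.png',np.vstack([A[:,:600],B[:200]]))
E
```

```text
8.9667 [ 0.62176745 -0.04422566  0.09792422] 0.025931332598353393 29.9996517598629 [-5.47522131 -1.90944127  2.34574301]
moved mm 84.74414281740192
```

View pics/c6.png

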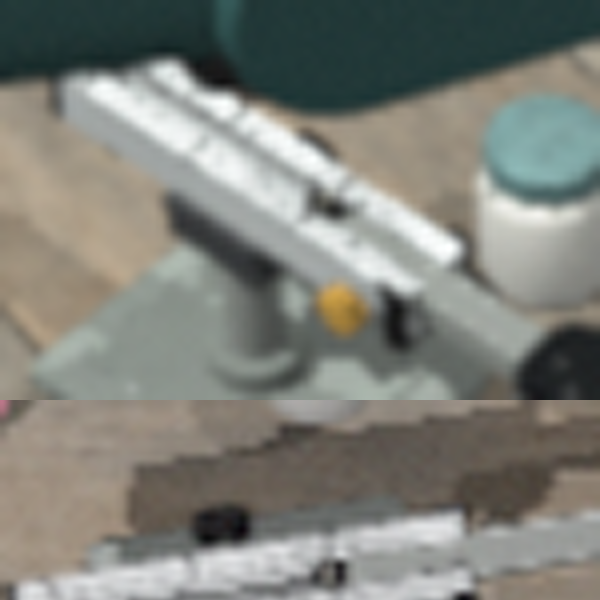

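The scene and top crops show the index plate, with the white line between two dark halves at crop (327,203) in scene and (332,572) in top, standing next to the 100 mark. I'll measure it by sampling profiles along the gauge axis.

```bash
cat > prof.py <<'E'
from h import *
import sys
tag=sys.argv[1]
a=np.radians(-78.1);u=np.array([np.cos(a),np.sin(a)]);v=np.array([-u[1],u[0]])
S=np.array([.5932,.0975])-.090*u
xs=np.arange(-20,62,1.)
for cam,n in (('top','t'+tag),('scene','s'+tag)):
    c=robot.get_calibration(cam);g=cv2.imread(f'pics/{n}.png').astype(np.float32).mean(2)
    print(cam)
    for ys in ((-11,-9,-8),(-2,-1,0,1,2),(8,9,11)):
        P=np.array([[proj(c,[*(S+u*x/1e3+v*y/1e3),.127]) for x in xs] for y in ys]).astype(np.float32)
        q=cv2.remap(g,P[...,0],P[...,1],cv2.INTER_CUBIC).mean(0)
        print(ys,' x-10..10:',q[(xs>=-20)&(xs<=5)].astype(int).tolist(),'\n   x25..58:',q[(xs>=25)&(xs<=58)].astype(int).tolist())
E
python3 prof.py 6
```

```text
top
(-11, -9, -8)  x-10..10: [202, 205, 209, 212, 212, 210, 206, 198, 187, 177, 172, 174, 179, 188, 198, 205, 208, 207, 203, 200, 199, 199, 200, 203, 204, 203] 
   x25..58: [183, 181, 175, 172, 171, 171, 175, 183, 191, 196, 198, 195, 188, 177, 165, 155, 150, 151, 157, 166, 174, 178, 176, 175, 177, 181, 186, 192, 195, 195, 194, 191, 187, 182]
(-2, -1, 0, 1, 2)  x-10..10: [161, 159, 155, 146, 137, 129, 126, 129, 136, 140, 144, 148, 152, 154, 156, 158, 160, 162, 163, 165, 168, 171, 174, 175, 173, 171] 
   x25..58: [151, 146, 145, 151, 155, 155, 154, 145, 125, 103, 87, 83, 89, 94, 98, 102, 97, 74, 48, 40, 59, 90, 121, 139, 149, 156, 157, 154, 152, 151, 151, 150, 150, 151]
(8, 9, 11)  x-10..10: [208, 209, 212, 215, 217, 220, 220, 216, 207, 195, 185, 180, 181, 190, 202, 213, 218, 217, 213, 212, 212, 214, 216, 218, 219, 220] 
   x25..58: [214, 208, 201, 195, 192, 190, 190, 192, 194, 196, 198, 199, 196, 188, 179, 171, 167, 168, 175, 186, 195, 197, 192, 187, 185, 184, 186, 190, 194, 199, 201, 202, 203, 203]
scene
(-11, -9, -8)  x-10..10: [238, 238, 238, 239, 239, 238, 235, 229, 219, 208, 200,
[... 233 characters left out ...]
, 215, 216, 217, 214, 208]
(-2, -1, 0, 1, 2)  x-10..10: [157, 155, 156, 158, 163, 166, 168, 167, 165, 162, 160, 161, 162, 165, 167, 169, 170, 171, 169, 167, 164, 163, 164, 166, 168, 171] 
   x25..58: [165, 167, 167, 165, 161, 157, 152, 143, 133, 121, 112, 109, 110, 114, 118, 116, 110, 101, 91, 83, 78, 78, 81, 87, 97, 108, 120, 133, 145, 155, 163, 167, 169, 169]
(8, 9, 11)  x-10..10: [233, 240, 246, 248, 246, 243, 240, 234, 224, 210, 198, 195, 202, 215, 229, 238, 241, 238, 234, 232, 231, 232, 234, 237, 240, 243] 
   x25..58: [247, 242, 239, 236, 234, 230, 225, 224, 226, 229, 229, 225, 216, 203, 191, 182, 181, 187, 198, 209, 218, 223, 223, 221, 218, 217, 219, 224, 228, 229, 228, 227, 226, 225]
```

```bash
cat > fit.py <<'E'
from h import *
import sys
from scipy.optimize import curve_fit
from scipy.special import erf
tag=sys.argv[1]
a=np.radians(-78.1);u=np.array([np.cos(a),np.sin(a)]);v=np.array([-u[1],u[0]])
S=np.array([.5932,.0975])-.090*u
xs=np.arange(26,57,.5)
st=lambda x,e,s:.5*(1+erf((x-e)/s/1.414))
def plate(x,p,L,d,w,d2,R,sh,s): # step levels; d2 shadow beyond line and till p+6+sh
    return L+(d-L)*st(x,p-6,s)+(w-d)*st(x,p-1.1,s)+(d2-w)*st(x,p+1.1,s)+(R-d2)*st(x,p+6+sh,s)
mk=lambda x,m,L,sl,A,s:L+sl*(x-m)-A*np.exp(-(x-m)**2/2/s**2)
for cam,n in (('top','t'+tag),('scene','s'+tag)):
    c=robot.get_calibration(cam);g=cv2.imread(f'pics/{n}.png').astype(np.float32).mean(2)
    def samp(ys,X):
        P=np.array([[proj(c,[*(S+u*x/1e3+v*y/1e3),.127]) for x in X] for y in ys]).astype(np.float32)
        return cv2.remap(g,P[...,0],P[...,1],cv2.INTER_CUBIC).mean(0)
    ms=[]
    for ys in ((-11,-9,-8),(8,9,11)):
        X=np.arange(35.5,46,.5);q,_=curve_fit(mk,X,samp(ys,X),p0=[41,200,0,50,2]);ms.append(q[0])
    y=samp((-2,-1,0,1,2),xs)
    q,_=curve_fit(plate,xs,y,p0=[40,155,60,200,30,155,1,1.5],bounds=([30,0,0,0,0,0,-1,.3],[50,255,140,400,140,255,8,4]))
    print(cam,'marks',np.round(ms,2),'index',np.round(q,2),'rms',np.std(plate(xs,*q)-y).round(1),'reading',100+q[0]-np.mean(ms))
E
python3 fit.py 6
```

```text
top marks [41.12 41.3 ] index [ 40.18 151.93  60.73 193.16   8.03 154.12  -0.44   1.84] rms 4.1 reading 98.97307273389598
scene marks [40.35 40.56] index [ 39.54 167.53  76.32 204.1   73.09 169.52   5.49   2.69] rms 1.2 reading 99.08920455350429
```

Both views read 99.0 mm, so I'll draw 1 mm further and measure again.

Request:
{"name": "move_arm", "arguments": {
  "motion": [0, 0, 0, -0.005, 0, 0, 0, 0, 0, 0, -0.005, 0, 0, 0, 0, 0, 0, 0, 0, 0, 0, 0, 0, 0, 0, 0, 0, 0, 0, 0, 0, 0, 0, 0, 0]
}}

```text
time: 9.48
tool_pos: [0.6217, -0.0442, 0.0979]
ee_rot: [-3.138, -0.001, 1.779]
wrist_force: [-6.4, -0.1, 1.9]
width: 0.0255
finger_force: 30.0
```

```bash
python3 - <<'E'
from h import *
o=robot.get_obs();print(o['time'],o['width'],o['finger_force'],o['wrist_force'])
print('moved mm',1e3*(np.array(o['tool_pos'])[:2]-[.60438,.03872])@np.array([.206,-.9785]))
snap('scene','s7');snap('top','t7')
E
python3 fit.py 7
```

```text
9.4833 0.025533617799128782 29.9993097782135 [-6.39672267 -0.06274595  1.85003069]
moved mm 84.76036781492844
top marks [41.17 41.23] index [ 40.22 151.89  57.63 196.49   0.   153.42  -0.61   1.83] rms 4.0 reading 99.0255240543025
scene marks [40.34 40.58] index [ 39.6  168.02  75.6  205.22  71.02 168.96   5.28   2.72] rms 1.5 reading 99.14544892143374
```

Stiction took up the millimetre (axial force went from -1.9 to -0.1 N and nothing moved). I'll go on 2.2 mm.

Request:
{"name": "move_arm", "arguments": {
  "motion": [0, 0, 0, -0.011, 0, 0, 0, 0, 0, 0, -0.011, 0, 0, 0, 0, 0, 0, 0, 0, 0, 0, 0, 0, 0, 0, 0, 0, 0, 0, 0, 0, 0, 0, 0, 0]
}}

```text
time: 10.0
tool_pos: [0.6222, -0.0461, 0.0979]
ee_rot: [-3.138, -0.001, 1.779]
wrist_force: [-6.3, -0.4, 2.6]
width: 0.0258
finger_force: 30.0
```

```bash
python3 - <<'E'
from h import *
o=robot.get_obs();print(o['time'],o['width'],o['finger_force'],o['wrist_force'])
print('moved mm',1e3*(np.array(o['tool_pos'])[:2]-[.60438,.03872])@np.array([.206,-.9785]))
snap('scene','s8');snap('top','t8')
E
python3 fit.py 8
```

```text
10.0 0.025813707095150875 29.999418407678604 [-6.33878472 -0.37373353  2.64630091]
moved mm 86.70740146359614
top marks [41.06 41.25] index [ 42.6  156.77  49.7  197.79  39.72 153.99   0.37   1.61] rms 5.5 reading 101.44321697222672
scene marks [40.5 40.4] index [ 42.47 165.88  79.35 167.71  70.   172.64   3.81   2.36] rms 1.1 reading 102.02084900402932
```

The reading is now about 101.3, combining the images with the TCP travel, so I'll draw back a little.

Request:
{"name": "move_arm", "arguments": {
  "motion": [0, 0, 0, 0.007, 0, 0, 0, 0, 0, 0, 0.006, 0, 0, 0, 0, 0, 0, 0, 0, 0, 0, 0, 0, 0, 0, 0, 0, 0, 0, 0, 0, 0, 0, 0, 0]
}}

```text
time: 10.52
tool_pos: [0.6221, -0.0461, 0.0979]
ee_rot: [-3.139, 0.001, 1.778]
wrist_force: [-5.0, -2.2, 2.1]
width: 0.0258
finger_force: 30.0
```

```bash
python3 - <<'E'
from h import *
o=robot.get_obs();print(o['time'],o['width'],o['finger_force'],o['wrist_force'])
print('moved mm',1e3*(np.array(o['tool_pos'])[:2]-[.60438,.03872])@np.array([.206,-.9785]))
snap('scene','s9');snap('top','t9')
E
python3 fit.py 9;python3 prof.py 9 | grep -A1 '^(-2'; python3 prof.py 8 | grep -A1 '^(-2'
```

```text
10.5167 0.025779825964414055 29.999323189258575 [-5.02460335 -2.21434791  2.05685491]
moved mm 86.61728132467215
top marks [41.05 41.29] index [ 42.26 157.15  43.54 157.39  51.57 152.28   0.86   1.37] rms 5.5 reading 101.08984487459131
scene marks [40.54 40.37] index [ 42.45 166.03  79.66 167.83  70.54 171.84   3.75   2.36] rms 1.0 reading 102.00111506601854
(-2, -1, 0, 1, 2)  x-10..10: [161, 160, 156, 147, 138, 129, 125, 129, 136, 141, 144, 147, 150, 153, 155, 158, 159, 161, 163, 166, 169, 172, 174, 174, 173, 170] 
   x25..58: [152, 147, 146, 150, 154, 157, 162, 163, 160, 158, 144, 109, 72, 48, 51, 75, 95, 102, 100, 91, 70, 51, 51, 72, 101, 127, 141, 148, 153, 154, 152, 151, 150, 150]
--
(-2, -1, 0, 1, 2)  x-10..10: [157, 155, 156, 159, 164, 167, 169, 168, 165, 162, 160, 161, 162, 165, 167, 169, 171, 171, 169, 167, 164, 163, 164, 166, 169, 172] 
   x25..58: [166, 168, 168, 166, 164, 163, 163, 162, 160, 154, 143, 130, 116, 106, 103, 104, 107, 108, 106, 100, 92, 83, 77, 76, 80, 89, 101, 117, 134, 149, 159, 166, 169, 170]
(-2, -1, 0, 1, 2)  x-10..10: [161, 160, 156, 148, 139, 130, 127, 130, 137, 142, 145, 148, 151, 153, 155, 158, 160, 162, 164, 166, 168, 171, 174, 175, 173, 171] 
   x25..58: [152, 147, 146, 149, 152, 156, 161, 163, 161, 159, 146, 118, 87, 65, 66, 84, 102, 111, 113, 104, 79, 53, 48, 68, 100, 128, 142, 148, 154, 155, 153, 151, 151, 150]
--
(-2, -1, 0, 1, 2)  x-10..10: [157, 156, 157, 159, 164, 167, 169, 168, 165, 162, 160, 161, 162, 165, 168, 170, 171, 171, 170, 167, 164, 163, 164, 166, 169, 171] 
   x25..58: [165, 168, 168, 166, 163, 162, 163, 163, 161, 154, 143, 130, 116, 106, 103, 104, 107, 108, 106, 100, 92, 83, 77, 75, 79, 87, 100, 116, 133, 148, 159, 166, 169, 169]
```

The top profile is now symmetric, with the index at 42.3 against the mark at 41.2, so it reads about 101.1. The arm stuck again, with friction preloaded at -2.2 N. I'll go back 1.4 mm more.

Request:
{"name": "move_arm", "arguments": {
  "motion": [0, 0, 0, 0.007, 0, 0, 0, 0, 0, 0, 0.007, 0, 0, 0, 0, 0, 0, 0, 0, 0, 0, 0, 0, 0, 0, 0, 0, 0, 0, 0, 0, 0, 0, 0, 0]
}}

```text
time: 11.03
tool_pos: [0.6219, -0.0448, 0.0979]
ee_rot: [-3.139, 0.001, 1.778]
wrist_force: [-5.0, -2.0, 2.2]
width: 0.0263
finger_force: 30.0
```

```bash
python3 - <<'E'
from h import *
o=robot.get_obs();print(o['time'],o['width'],o['finger_force'],o['wrist_force'])
print('moved mm',1e3*(np.array(o['tool_pos'])[:2]-[.60438,.03872])@np.array([.206,-.9785]))
snap('scene','s10');snap('top','t10')
E
python3 fit.py 10;python3 prof.py 10 | grep -A1 '^(-2'|grep x25
```

```text
11.0333 0.02630158517913855 29.999348670244217 [-4.95047605 -1.97708909  2.17411396]
moved mm 85.347084746586
top marks [41.18 41.24] index [ 40.53 152.48  70.55 206.83   0.   154.02  -0.96   1.81] rms 3.7 reading 99.31753417291178
scene marks [40.3  40.36] index [ 40.23 167.66  52.59 192.37  68.7  172.57   4.93   2.88] rms 1.1 reading 99.89885770485873
   x25..58: [152, 147, 147, 152, 156, 156, 155, 149, 132, 114, 99, 93, 96, 100, 105, 113, 109, 84, 55, 44, 61, 93, 124, 142, 149, 155, 156, 153, 151, 152, 152, 152, 151, 150]
   x25..58: [166, 168, 168, 166, 161, 157, 152, 144, 132, 118, 106, 98, 94, 96, 99, 102, 102, 97, 90, 83, 78, 76, 79, 85, 94, 105, 117, 131, 144, 155, 163, 168, 169, 169]
```

The TCP travel and images now agree on 99.9 ± 0.5 mm, with the pinch at 26 mm and 30 N, so the button is flush. One last look at the whole scene before handing in.

```bash
python3 - <<'E'
import cv2
cv2.imwrite('pics/fin.png',cv2.resize(cv2.imread('pics/s10.png')[110:350,170:450],None,fx=2.4,fy=2.4,interpolation=cv2.INTER_CUBIC))
E
```

```text
(no output)
```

View pics/fin.png

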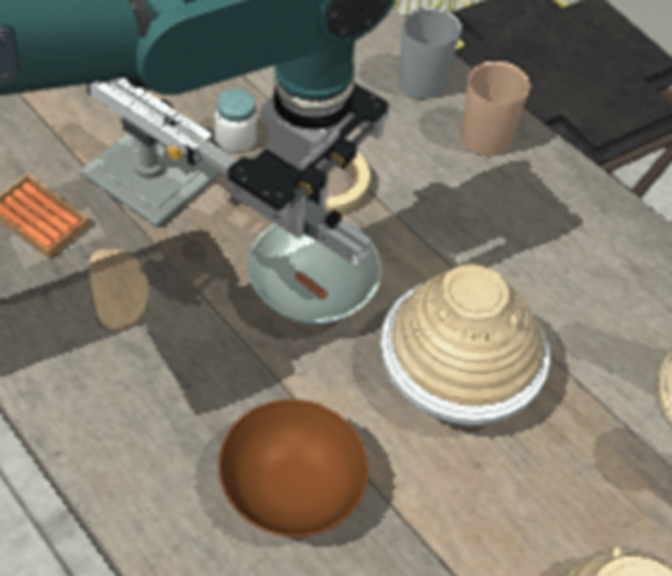

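The stub lies in the pale dish at (310,285), the gripper holds the grip with the arm drawn out, and the bowl and the other things stand where they were. I'm handing in.

```bash
python3 -c "
from bench import robot
print(robot.close_job())"
```

```text
the job is handed in; nothing more can be done
None
```

The job is handed in: the stub is in the dish, the arm is drawn out to about 100 mm (measured 99.9 ± 0.5 mm), and the gripper is holding the grip with the button squeezed flush.

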